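Stow the gouge and lock the tool rack

ROBOT

A 6-joint arm with a two-finger parallel gripper is mounted at the origin on the work surface. World frame = base frame: x ahead of the robot, y to its left, z up, the work surface at z = 0. Lengths are in m, angles in rad, forces in N, time in s.
With the tool pointing down it reaches from about 0.225 to 0.875 m from the base axis. Payload 3.4 kg.
Tool frame: the origin (TCP) lies at the very end of the fingers, on their centre line; the grasp point (between the pads) lies manip.grip_point_offset behind it (manip.grip_point_offset is the distance from the TCP to the grasp point, in m); z points along the fingers, y is the line along which they close (so a half turn about z gives the same grasp; the last joint's range is limited). The gripper opens to 85 mm and grips with 20 to 120 N. Pads are 22 mm wide; open, the fingers measure 114 mm over their backs; the gripper's body (76 mm by 85 mm) begins 54 mm behind the grasp point. The pads swing forward as they close: fully open they stand 13 mm farther back than shut.
Start: joints at [1.152, 0.276, 1.505, -0, 1.361, -0.121], TCP at [0.169, 0.55, 0.231] pointing down, gripper open.
Joint ranges: [-2.89, 2.89], [-0.75, 2.08], [0.22, 2.7], [-1.18, 4.32], [0.11, 2.71], [-2.7, 2.7]. Speed limits (rad/s): [2.57, 2.57, 3.14, 3.14, 3.14, 3.14].

INTERFACE

Orientations are given as a unit quaternion [w, x, y, z].
In Python, from rig import manip gives the robot as it stands.
- The arm moves only by the shell command python3 -m pendant 'ROWS' [FORCE]. ROWS is JSON, a list of rows, each an object of numbers: "jaw": the opening, from -1 (shut) to 1 (fully open); "tx", "ty", "tz": the shift along the world's x, y, z in cm; "ax", "ay", "az": the turn, a rotation vector about the world's x, y, z in degrees. In form: [{"jaw": .., "tx": .., "ty": .., "tz": .., "ax": .., "ay": .., "az": ..}, ...]. A call has 1 to 10 rows; each row is the pose to reach, as a shift and turn from the pose commanded when the call began; what a row does not reach only later rows make up. A row lasts 1/8 s, in which the tool goes at most 62.5 mm and 10.7 degrees, less where a joint would pass 70% of its speed; a pose out of reach is approached as far as the arm can. A call with a gripper value outside its range is refused whole. The fingers move at their own pace and stop on an object; FORCE is the grip in N (left out, the last holds). Time passes only in rows, so rows that repeat a pose let the fingers close. It gives the time, the measured TCP pose, the force, the opening and the grip force at its end, in the units of the state.
- manip.get_state(): the state, without advancing time (a new reading comes with each control period).
- manip.get_image(name): name is "side" or "top"; returns a dict with "pixels" (400x640x3 uint8, blue, green, red), "depth" (400x640 float32, m along the optical axis (not along the pixel's ray), 0 where there is no reading), "fx", "fy", "cx", "cy" (pixels), "pose" (4x4, takes a point from camera to world coordinates). Camera axes: x right, y down, z forward; pixel columns grow to the right and rows downward; lengths in m; the calibration is good to about 2 mm. A picture is of the moment at which its call begins.
- manip.sign_off(): hands the job in; it is judged then, once.
The state is a dict: "clock": time; "qpos": joint angles; "qd": joint speeds; "effort": joint torques, N m; "position": TCP position; "ee_rot": TCP orientation; "contact_force": force on the tool from outside, world axes, zero at the start; "moment": the same for the moment, N m; "width": finger opening in m; "gripper_force": force on a finger pad.
Only numpy, scipy, OpenCV 4.12 (cv2) and the standard library are available. Lean on these libraries where they do the work, as an engineer would, in place of code of your own. Each camera call takes 0.05 s, during which the arm holds its last target. There are 200 camera calls.

TASK

Put the gouge that lies loose on the bench away in the empty bay of the sloping tool rack: handle end down by the rack's toe ledge, blade up the slope, lying down in both notches. Then swing the steel keeper bar shut across the two tools until it has snapped past its detent ball and rests at its stop, and let go of it. Leave the chisel in the rack, the tin, the carved figure and the mallet where they are.

Things in the scene. Friction and masses are not known exactly. Their poses are not given: they have to be found in the camera images.
- gouge: Loose carving gouge, 192 mm long, about 140 g, lying flat on the bench: pale wooden handle 110 x 26 wide x 24 high mm, thin steel blade 82 mm long, 16 wide. Origin: centre of the handle's underside. x runs from handle to blade (handle -55 to +55 mm, blade on to +137), y across, z out of its top. Centre of mass about 20 mm ahead of the origin.
- gouge_tip (a point): Middle of the cutting end of the gouge's steel blade, at x = +137, z = +12 mm in the gouge's frame.
- bay: Empty bay of the rack, a frame tilted 30 degrees with the board. Origin: where the gouge's origin belongs, on the level of the rest tops. x points up the slope, y across the board to the hinge side, z square to the board (leaning towards the toe ledge). The notches are 36 mm wide, centred at y = 0, with cheeks 10 mm high (z = 0 to 10 mm).
- rest_low (a point): Middle of the top of the bay's lower cross rest, at x = -35 mm in the bay's frame. Each rest is 20 mm long in x; its top is 20 mm above the board. Between the two rests there is only the board, so fingers may reach 15 mm below the rest tops there.
- rest_high (a point): Middle of the top of the bay's upper cross rest, at x = +45 mm in the bay's frame.
- toe (a point): Top edge of the toe ledge's inner face at the bay's low end: x = -58, z = +16 mm in the bay's frame. A gouge lying right has its handle end 3 mm from this face (or resting on it).
- rack: Sloping wooden tool rack with two bays side by side, 80 mm apart, fixed to the bench; board 226 mm wide, 215 mm up the slope. Origin: at bench level under the board's middle; z up, x level from the toe ledge to the high end, y towards the hinge post. The board's high end is about 145 mm over the bench.
- keeper (a joint): Angle of the steel keeper bar, rad: 0 = shut, lying along the bay's -y over both tools, against its end stop; it grows up the slope, 1.57 = along bay +x. Range 0 to 1.75; starts open at 1.15 to 1.6, clear of both bays. Turns about bay z, stiff (0.2 N m), stays where left. From 0.18 rad on it rides over a sprung ball (some 8 N at the peg) that pops up behind it.
- keeper_peg (a point): Top centre of the round wooden grip peg near the bar's free end: 18 mm diameter, 45 mm tall, standing on the bar's top face, parallel to bay z, 165 mm from the hinge axis.
- keeper_hinge (a point): Keeper's hinge axis at the level of the bar's top face: x = +40, y = +132, z = +42 mm in the bay's frame. The bar is 22 mm wide and 12 mm thick; its underside is 30 mm above the rest tops, 6 mm over a handle that lies right; its free end is 200 mm from the axis.
- catch (a point): Detent ball (16 mm diameter, in a steel block under the shut bar's free end), its top as it stands up: x = +58.5, y = -52, z = +34 mm in the bay's frame. The end stop beyond it rises to z = +44 mm at x = +18 to +28 mm.
- chisel: Bystander: flat chisel, 170 mm long, already lying in the rack's other bay (hinge side, bay y = +80 mm). Origin: centre of its handle's underside; x along it to the blade.
- tin: Bystander: closed tin standing on the bench, 74 mm diameter, 88 mm high. Origin: centre of its underside. One of tin and gouge is left of the rack, the other right of it.
- figure: Bystander: carved wooden figure standing on the bench, 202 mm high, 68 mm diameter. Origin: centre of its underside.
- mallet: Bystander: round wooden mallet standing on its head, handle up, 212 mm high, 80 mm diameter. Origin: centre of its underside.
There are look-alikes about, which are no part of the job. What is shaped like the gouge but pink is not meant.

How it is judged:
By the outcome, as a careful person would: the job done as asked, in the order asked, and still so for the second after the job is handed in, with the robot touching nothing.
It also fails if it takes over 61 s, if anything falls off the work surface, if the arm or the gripper's body presses on something with over 40 N, if the wrist force passes 120 N, or if a joint passes its speed limit or range.

## Working session

There is one attempt and no reset: what is moved stays moved. The work goes in short steps, Python scripts to look and compute and a shell command to move; the robot and the scene stay as the last step left them, time stands still between calls to the robot, and variables do not carry over. Pictures are saved under pics/ and viewed, at most 10 in all, crops included, and the job is handed in when it is done.

```bash
ls; mkdir -p pics; python3 - <<'E'
from rig import manip
import cv2,numpy as np
print(manip.get_state(), manip.grip_point_offset)
for n in("side","top"):
    d=manip.get_image(n); cv2.imwrite(f"pics/{n}0.png",d["pixels"]); np.savez(f"{n}0.npz",**d)
    print(n,d["fx"],d["fy"],d["cx"],d["cy"],np.round(d["pose"],3).tolist())
E
```

```text
pics
{'clock': 0.0, 'qpos': array([ 1.15203538e+00,  2.76622231e-01,  1.50616729e+00, -2.03548530e-05,
        1.36064434e+00, -1.21001515e-01]), 'qd': array([ 7.53888973e-05, -3.00283098e-04,  8.88180779e-04, -2.90783078e-04,
        2.23643430e-03,  5.61213994e-04]), 'effort': array([-1.75370544e-03, -4.16771686e+01, -2.45820451e+01, -2.37594977e-04,
        1.08690889e-02, -6.67331577e-07]), 'position': array([0.16849112, 0.54921134, 0.23041054]), 'ee_rot': array([-2.35857373e-04,  1.48328161e-01,  9.88937768e-01, -8.89933983e-04]), 'contact_force': array([-0.09436563, -0.63788277,  0.00981821]), 'moment': array([ 0.06804799, -0.0067456 ,  0.05590173]), 'gripper_force': 0.0, 'width': 0.08582866978322883} 0.0187
side 419.93867070727936 419.93867070727936 319.2059264384565 200.01165909924362 [[0.995, -0.079, 0.056, 0.386], [-0.095, -0.682, 0.726, -0.788], [-0.019, -0.727, -0.686, 0.97], [0.0, 0.0, 0.0, 1.0]]
top 367.6243639665589 367.6243639665589 321.09033765649707 194.33854213711126 [[-0.004, -0.995, 0.101, 0.329], [-1.0, 0.005, 0.006, 0.054], [-0.006, -0.101, -0.995, 1.063], [0.0, 0.0, 0.0, 1.0]]
```

View pics/top0.png

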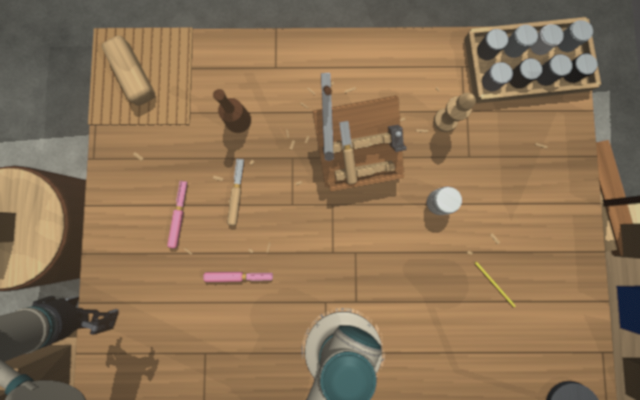

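View pics/side0.png

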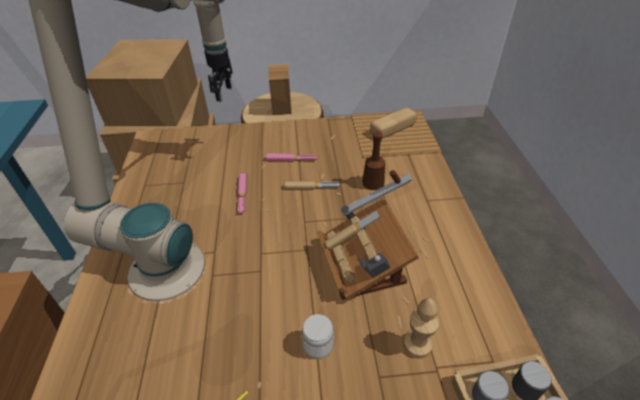

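The top view shows the gouge at about (236,193), with its blade tip at (240,160). The rack is around (360,145), with the chisel at (348,155) on the hinge side. The keeper bar runs from (325,75) to (328,155) with its peg near (327,90), and the catch is at (397,138). The side view shows the same layout, with the gouge at (312,185). Next I'll enlarge these areas.

```bash
python3 - <<'E'
import cv2,numpy as np
t=cv2.imread("pics/top0.png");s=cv2.imread("pics/side0.png")
a=cv2.resize(t[70:195,305:415],None,fx=4.8,fy=4.8,interpolation=cv2.INTER_CUBIC)
b=cv2.resize(t[150:235,215:260],None,fx=5.8,fy=7.058,interpolation=cv2.INTER_CUBIC)
print(a.shape,b.shape)
h=np.hstack([a,b[:600,:261]]);cv2.imwrite("pics/c1.png",h);print(h.shape)
c=cv2.resize(s[165:305,270:425],None,fx=4.28,fy=4.28,interpolation=cv2.INTER_CUBIC)[:600];cv2.imwrite("pics/c2.png",c);print(c.shape)
E
```

```text
(600, 528, 3) (600, 261, 3)
(600, 789, 3)
(599, 663, 3)
```

View pics/c1.png

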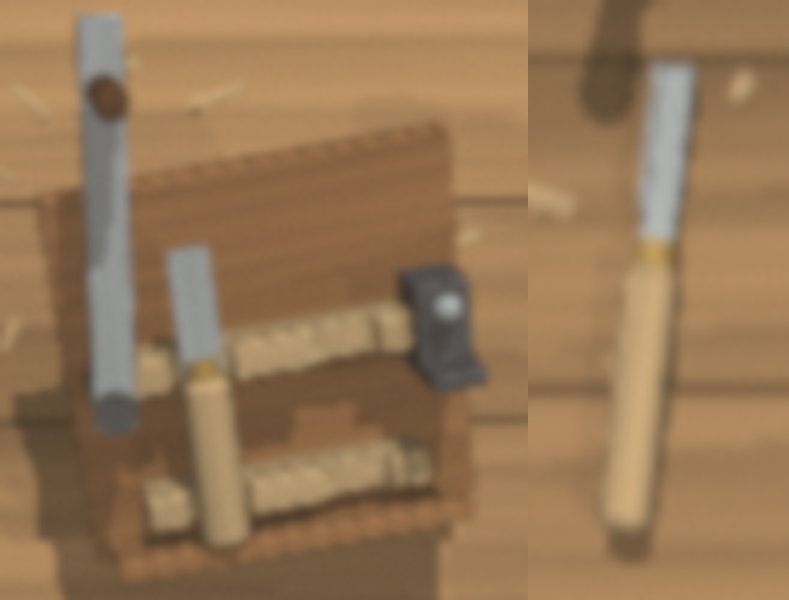

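View pics/c2.png

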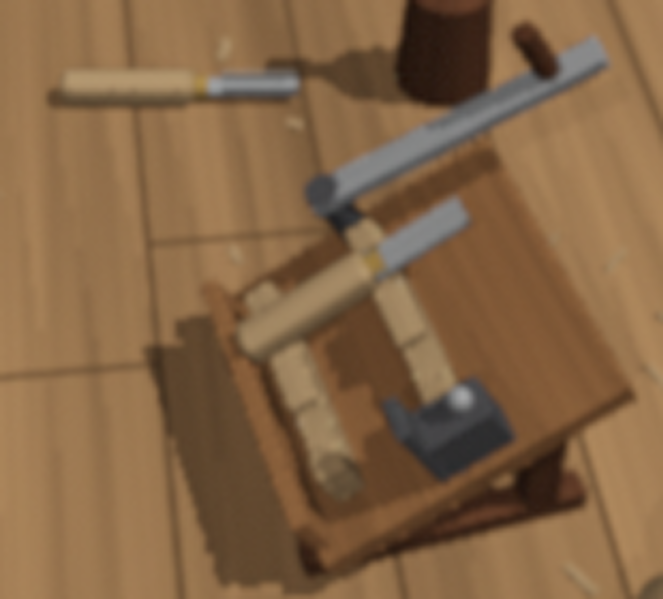

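In the top crop, the ball is at crop (448,305), the hinge cap at (117,410) and the peg top at (104,95). The gouge handle end is at (626,525) and its tip at (672,64). In the side crop, the ball is at (461,397), the hinge at (321,190) and the peg top at (523,33). The gouge runs from (62,85) to (298,85). Now I'll triangulate and fit.

```bash
cat > h.py <<'E'
import numpy as np,cv2
from scipy.optimize import least_squares
from scipy.spatial.transform import Rotation as R
def load(n): return dict(np.load(n))
def proj(d,P):
    P=np.atleast_2d(P);M=np.linalg.inv(d["pose"]);c=P@M[:3,:3].T+M[:3,3]
    return np.c_[d["fx"]*c[:,0]/c[:,2]+d["cx"],d["fy"]*c[:,1]/c[:,2]+d["cy"]]
def tri(T,S,pt,ps):
    r=least_squares(lambda p:np.r_[proj(T,p)[0]-pt,proj(S,p)[0]-ps],[.5,0,.05]);return r.x,np.sqrt(np.mean(r.fun**2))
def dep(d,p):
    u,v=p;w=d["depth"][int(round(v))-1:int(round(v))+2,int(round(u))-1:int(round(u))+2];z=np.median(w[w>0])
    return (d["pose"]@[(u-d["cx"])*z/d["fx"],(v-d["cy"])*z/d["fy"],z,1])[:3]
def bayR(yaw): return R.from_euler("z",yaw)*R.from_euler("y",-np.pi/6)
E
cat > m.py <<'E'
from h import *
T,S=load("top0.npz"),load("side0.npz")
ta=lambda x,y:(305-.4+x/4.8,70-.4+y/4.8); tb=lambda x,y:(214.6+(x-528)/5.8,149.6+y/7.058); sc=lambda x,y:(269.6+x/4.28,164.6+y/4.28)
F={"ball":(ta(448,305),sc(461,397)),"hinge":(ta(117,410),sc(321,190)),"peg":(ta(104,95),sc(523,33)),
"gtip":(tb(672,66),sc(297,85)),"gfer":(tb(655,262),sc(193,88)),"gend":(tb(627,524),sc(66,86)),"chend":(ta(225,535),sc(250,345)),"chtip":(ta(190,250),sc(462,212))}
for k,(a,b) in F.items():
    p,e=tri(T,S,a,b);print(k,p.round(4),round(e,2),"dT",dep(T,a).round(4),"dS",dep(S,b).round(4))
B=np.array([[58.5,-52,34],[40,132,42]])/1e3
def f(v,full=False):
    Q=bayR(v[3]); pk=[.04+.165*np.sin(v[4]),.132-.165*np.cos(v[4]),.087]
    P=Q.apply(np.r_[B,[pk]])+v[:3]
    return np.r_[(proj(T,P)-[F[k][0] for k in("ball","hinge","peg")]).ravel(),(proj(S,P)-[F[k][1] for k in("ball","hinge","peg")]).ravel()]
r=least_squares(f,[.5,0,.06,.15,1.4]);print(r.x.round(4),r.fun.round(1))
# board plane from top depth
Q=bayR(r.x[3]);v,u=np.mgrid[85:185,308:402]
z=T["depth"][v,u];P=np.stack([(u-T["cx"])*z/T["fx"],(v-T["cy"])*z/T["fy"],z],-1).reshape(-1,3)@T["pose"][:3,:3].T+T["pose"][:3,3]
b=Q.inv().apply(P-r.x[:3])
for lo,hi in((-25,30),(65,110)):
    m=(b[:,0]>lo/1e3)&(b[:,0]<hi/1e3)&(abs(b[:,1])<.03);print("board z",np.median(b[m,2]),m.sum())
for c in(-.035,.045):
    m=(abs(b[:,0]-c)<.006)&(abs(b[:,1])<.012);print("rest z",np.median(b[m,2]),m.sum())
m=(b[:,2]>-.025)&(b[:,2]<-.015);print("board x,y range",np.percentile(b[m],[1,99],axis=0))
E
python3 m.py
```

```text
ball [ 0.5785 -0.1379  0.1434] 0.22 dT [ 0.578  -0.1368  0.1485] dS [ 0.5768 -0.1411  0.1473]
hinge [0.5215 0.0386 0.147 ] 0.37 dT [0.5222 0.0387 0.1497] dS [0.5197 0.0368 0.1484]
peg [0.6465 0.0457 0.2624] 0.78 dT [0.6463 0.0458 0.2686] dS [0.6418 0.04   0.2661]
gtip [0.5405 0.297  0.011 ] 0.19 dT [0.5406 0.2964 0.014 ] dS [0.5395 0.2966 0.0111]
gfer [0.4582 0.304  0.0105] 0.47 dT [0.4584 0.3012 0.0228] dS [0.4551 0.2939 0.0189]
gend [0.3532 0.3153 0.0127] 0.06 dT [0.3528 0.3129 0.0223] dS [0.3538 0.3051 0.0216]
chend [ 0.4663 -0.0233  0.071 ] 0.03 dT [ 0.4643 -0.0221  0.0866] dS [ 0.4651 -0.0336  0.0831]
chtip [ 6.056e-01 -2.000e-04  1.558e-01] 0.24 dT [ 6.058e-01 -1.000e-04  1.580e-01] dS [0.6053 0.002  0.1531]
[ 0.5352 -0.093   0.0869  0.189   1.4665] [ 0.1  0.3 -0.3 -0.1  0.4  1.5  0.1 -0.7  1.3  0.6  0.5 -0.7]
board z -0.015576768081967765 381
board z -0.015238231375666364 380
rest z 0.004696065364902608 40
rest z 0.004581153407676468 38
board x,y range [[-0.05984116 -0.06915786 -0.02171682]
 [ 0.14351766  0.15137734 -0.0150338 ]]
```

```bash
cat > m2.py <<'E'
from h import *
import sys
def cloud(d,r0,r1,c0,c1):
    v,u=np.mgrid[r0:r1,c0:c1];z=d["depth"][v,u]
    P=np.stack([(u-d["cx"])*z/d["fx"],(v-d["cy"])*z/d["fy"],z],-1).reshape(-1,3)@d["pose"][:3,:3].T+d["pose"][:3,3]
    return P[z.ravel()>0]
T,S=load("top0.npz"),load("side0.npz")
print("bench T",np.median(cloud(T,170,190,255,285)[:,2]),np.median(cloud(T,120,130,500,560)[:,2]),"S",np.median(cloud(S,230,270,200,250)[:,2]),np.median(cloud(S,330,350,360,390)[:,2]))
x0=np.array([.5352,-.093,.0869]);Q=bayR(.189)
for nm,C in(("T",cloud(T,80,190,308,404)),("S",cloud(S,195,310,310,430))):
    b=Q.inv().apply(C-x0)*1e3
    for lo,hi in((-25,30),(65,110)):
        m=(b[:,0]>lo)&(b[:,0]<hi)&(abs(b[:,1])<30);print(nm,"board z",np.median(b[m,2]).round(1),end=" ")
    for c in(-35,45):
        m=(abs(b[:,0]-c)<6)&(abs(b[:,1])<12);print("rest z",np.median(b[m,2]).round(1),end=" ")
    m=(abs(b[:,2]+17)<6);p=b[m]
    xs=np.arange(-50,140,6);yl=[];yh=[]
    for x in xs:
        w=p[abs(p[:,0]-x)<3,1];yl.append(w.min());yh.append(w.max())
    s=lambda q:(np.degrees(-1*np.polyfit(xs,q,1)[0]).round(2),np.median(q).round(1))
    print("\n y- edge",s(yl),"y+ edge",s(yh))
    ys=np.arange(-60,20,4);xh=[p[(abs(p[:,1]-y)<2),0].max() for y in ys];print(" high edge",np.degrees(np.polyfit(ys,xh,1)[0]).round(2),np.median(xh))
    # chisel axis
    m=(abs(b[:,1]-80)<20)&(b[:,2]>14)&(b[:,2]<40)&(abs(b[:,0])<45);q=b[m];print(" chisel slope deg, y at 0",np.degrees(np.polyfit(q[:,0],q[:,1],1)[0]).round(2),np.polyfit(q[:,0],q[:,1],1)[1].round(1),"top",np.percentile(q[:,2],80).round(1))
    # ledge / rests x profile
    m=(abs(b[:,1])<15);pr=b[m]
    print(" profile",[(x,round(float(np.median(pr[abs(pr[:,0]-x)<2,2])),1)) for x in range(-70,64,4) if (abs(pr[:,0]-x)<2).any()])
# gouge
for nm,C in(("T",cloud(T,150,232,222,250)),("S",cloud(S,175,195,275,345))):
    g=C[(C[:,2]>.013)&(C[:,0]<.47)];c=g.mean(0);k=np.polyfit(g[:,0],g[:,1],1)
    print(nm,"handle c",c.round(4),"x",np.percentile(g[:,0],[1,99]).round(4),"az",np.degrees(np.arctan(k[0])).round(2),"top",np.percentile(g[:,2],90).round(4),"y at .4",np.polyval(k,.4).round(4))
E
python3 m2.py
```

```text
bench T 0.00028736574730403586 -0.0002748337582445526 S -0.0010424531667254655 -0.0007776263250177662
T board z -15.6 T board z -15.2 rest z 4.7 rest z 4.6 
 y- edge (np.float64(4.35), np.float64(-71.6)) y+ edge (np.float64(0.42), np.float64(151.4))
 high edge 0.68 142.49624005058286
 chisel slope deg, y at 0 0.47 80.6 top 28.8
 profile [(-70, 20.5), (-66, 20.6), (-62, 9.5), (-58, -1.6), (-54, -13.2), (-46, 3.7), (-42, 5.6), (-38, 4.0), (-34, 4.5), (-30, 4.7), (-26, -6.9), (-22, -16.6), (-18, -15.0), (-14, -16.2), (-10, -15.8), (-6, -16.2), (-2, -14.8), (2, -15.1), (6, -16.3), (10, -15.9), (14, -15.0), (18, -14.9), (22, -16.1), (26, -15.2), (34, 4.0), (38, 4.2), (42, 4.6), (46, 4.4), (50, 4.5), (54, -12.2), (58, -16.2), (62, -15.8)]
S board z -16.2 S board z -17.0 rest z 4.1 rest z 3.8 
 y- edge (np.float64(0.37), np.float64(-75.6)) y+ edge (np.float64(-1.15), np.float64(148.9))
 high edge 0.53 140.9398722357589
 chisel slope deg, y at 0 -0.68 74.0 top 27.6
 profile [(-70, 19.6), (-66, 19.0), (-62, 3.5), (-58, -16.1), (-54, -13.3), (-46, 3.2), (-42, 4.2), (-38, 4.1), (-34, 3.7), (-30, 2.6), (-26, -13.8), (-22, -17.1), (-18, -16.3), (-14, -16.0), (-10, -16.5), (-6, -15.4), (-2, -17.2), (2, -15.3), (6, -17.7), (10, -16.0), (14, -17.0), (18, -16.0), (22, -17.1), (26, -15.5), (30, -15.9), (34, 4.1), (38, 4.8), (42, 4.4), (46, 2.6), (50, 3.1), (54, -14.5), (58, -16.0), (62, -15.8)]
T handle c [0.4069 0.3067 0.0224] x [0.3497 0.4664] az -6.31 top 0.0256 y at .4 0.3075
S handle c [0.4074 0.3015 0.0205] x [0.3505 0.4667] az -6.18 top 0.0243 y at .4 0.3023
```

```bash
cat >> h.py <<'E'
X0=np.array([.5352,-.093,.0869])+bayR(.184).apply([-.0015,0,.0043]); QB=bayR(.184)
def quat(q): return R.from_quat(np.asarray(q)[[1,2,3,0]])
def tool(yv,zv):
    z=np.array(zv)/np.linalg.norm(zv);y=np.array(yv)-z*np.dot(yv,z);y/=np.linalg.norm(y);return R.from_matrix(np.c_[np.cross(y,z),y,z])
def row(p,Rt,st,lab=""):
    R0=quat(st["ee_rot"]);rv=(Rt*R0.inv()).as_rotvec(degrees=True);t=(np.array(p)-st["position"])*100
    print(lab,"t",t.round(2),"a",rv.round(2))
E
python3 - <<'E'
from h import *
from rig import manip
st=manip.get_state();a=np.radians(-6.1)
Rt=tool([-np.sin(a),np.cos(a),0],[0,0,-1])
print(X0)
row([.413,.308,.1],Rt,st,"above");row([.413,.308,.004],Rt,st,"grip")
E
```

```text
[ 0.53180918 -0.09363105  0.08987391]
above t [ 24.45 -24.13 -13.05] a [ 0.09 -0.03 10.96]
grip t [ 24.45 -24.13 -22.65] a [ 0.09 -0.03 10.96]
```

```bash
python3 -m pendant '[{"jaw":1,"tx":24.4,"ty":-24.1,"tz":-8,"az":11},{"jaw":1,"tx":24.4,"ty":-24.1,"tz":-8,"az":11},{"jaw":1,"tx":24.4,"ty":-24.1,"tz":-8,"az":11},{"jaw":1,"tx":24.4,"ty":-24.1,"tz":-8,"az":11},{"jaw":1,"tx":24.4,"ty":-24.1,"tz":-8,"az":11},{"jaw":1,"tx":24.4,"ty":-24.1,"tz":-8,"az":11},{"jaw":1,"tx":24.4,"ty":-24.1,"tz":-8,"az":11},{"jaw":1,"tx":24.4,"ty":-24.1,"tz":-14,"az":11},{"jaw":1,"tx":24.4,"ty":-24.1,"tz":-18,"az":11},{"jaw":1,"tx":24.4,"ty":-24.1,"tz":-18,"az":11}]' 40
python3 - <<'E'
from rig import manip
import cv2
d=manip.get_image("side");cv2.imwrite("pics/s1.png",cv2.resize(d["pixels"][120:230,230:370],None,fx=5,fy=5,interpolation=cv2.INTER_CUBIC))
from h import *
st=manip.get_state();a=np.radians(-6.1)
row([.413,.308,.004],tool([-np.sin(a),np.cos(a),0],[0,0,-1]),st,"grip")
E
```

```text
grip t [ 24.44 -24.13 -22.66] a [ 0.08 -0.03 10.97]invalid input at $[0]: expected keys jaw, tx, ty, tz, ax, ay, az
```

View pics/s1.png

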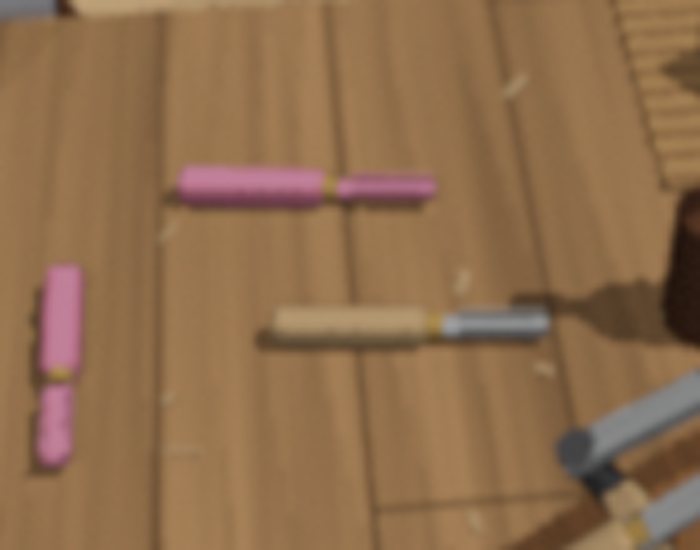

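The move was refused because every key has to be present. The picture just shows the unmoved gouge at crop (410,325). I'll retype it with all keys.

```bash
python3 -m pendant '[{"jaw":1,"tx":24.4,"ty":-24.1,"tz":-8,"ax":0,"ay":0,"az":11},{"jaw":1,"tx":24.4,"ty":-24.1,"tz":-8,"ax":0,"ay":0,"az":11},{"jaw":1,"tx":24.4,"ty":-24.1,"tz":-8,"ax":0,"ay":0,"az":11},{"jaw":1,"tx":24.4,"ty":-24.1,"tz":-8,"ax":0,"ay":0,"az":11},{"jaw":1,"tx":24.4,"ty":-24.1,"tz":-8,"ax":0,"ay":0,"az":11},{"jaw":1,"tx":24.4,"ty":-24.1,"tz":-8,"ax":0,"ay":0,"az":11},{"jaw":1,"tx":24.4,"ty":-24.1,"tz":-8,"ax":0,"ay":0,"az":11},{"jaw":1,"tx":24.4,"ty":-24.1,"tz":-14,"ax":0,"ay":0,"az":11},{"jaw":1,"tx":24.4,"ty":-24.1,"tz":-18,"ax":0,"ay":0,"az":11},{"jaw":1,"tx":24.4,"ty":-24.1,"tz":-18,"ax":0,"ay":0,"az":11}]' 40
python3 - <<'E'
from rig import manip
import cv2
d=manip.get_image("side");cv2.imwrite("pics/s2.png",cv2.resize(d["pixels"][120:230,230:370],None,fx=5,fy=5,interpolation=cv2.INTER_CUBIC))
from h import *
st=manip.get_state();a=np.radians(-6.1)
row([.413,.308,.004],tool([-np.sin(a),np.cos(a),0],[0,0,-1]),st,"grip")
E
```

```text
clock: 1.4
position: [0.4097, 0.3081, 0.049]
ee_rot: [-0.003, 0.053, 0.999, -0.002]
contact_force: [0.1, -1.0, 0.0]
width: 0.0851
gripper_force: 0.0
grip t [ 0.14 -0.1  -4.69] a [ 0.05 -0.14 -0.09]
```

View pics/s2.png

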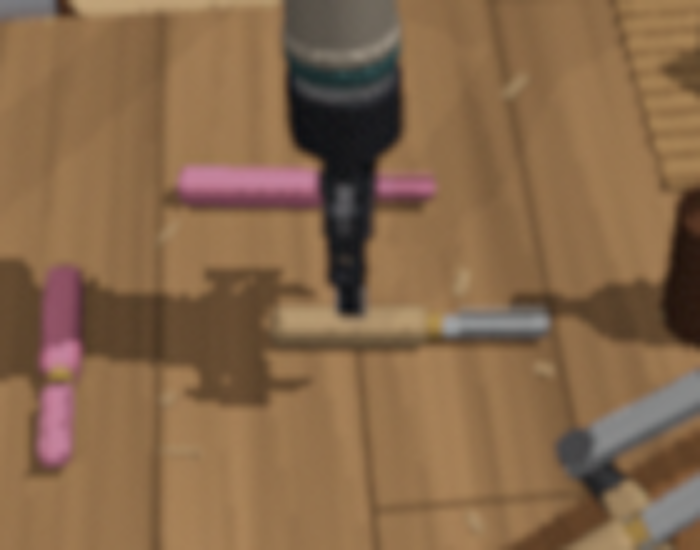

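The fingers straddle the handle at about crop (350,310), so it's aligned. Descend and close.

```bash
python3 -m pendant '[{"jaw":1,"tx":0.1,"ty":0,"tz":-3,"ax":0,"ay":0,"az":0},{"jaw":1,"tx":0.1,"ty":0,"tz":-4.6,"ax":0,"ay":0,"az":0},{"jaw":1,"tx":0.1,"ty":0,"tz":-4.7,"ax":0,"ay":0,"az":0},{"jaw":-1,"tx":0.1,"ty":0,"tz":-4.7,"ax":0,"ay":0,"az":0},{"jaw":-1,"tx":0.1,"ty":0,"tz":-4.7,"ax":0,"ay":0,"az":0},{"jaw":-1,"tx":0.1,"ty":0,"tz":-4.7,"ax":0,"ay":0,"az":0},{"jaw":-1,"tx":0.1,"ty":0,"tz":-4.7,"ax":0,"ay":0,"az":0},{"jaw":-1,"tx":0.1,"ty":0,"tz":-4.7,"ax":0,"ay":0,"az":0},{"jaw":-1,"tx":0.1,"ty":0,"tz":-4.7,"ax":0,"ay":0,"az":0},{"jaw":-1,"tx":0.1,"ty":0,"tz":-4.7,"ax":0,"ay":0,"az":0}]' 60; python3 -m pendant '[{"jaw":-1,"tx":0,"ty":0,"tz":0,"ax":0,"ay":0,"az":0},{"jaw":-1,"tx":0,"ty":0,"tz":5,"ax":0,"ay":0,"az":0},{"jaw":-1,"tx":0,"ty":0,"tz":10,"ax":0,"ay":0,"az":0},{"jaw":-1,"tx":0,"ty":0,"tz":15,"ax":0,"ay":0,"az":0},{"jaw":-1,"tx":0,"ty":0,"tz":20,"ax":0,"ay":0,"az":0},{"jaw":-1,"tx":0,"ty":0,"tz":20,"ax":0,"ay":0,"az":0}]'
```

```text
clock: 2.7
position: [0.4143, 0.3091, 0.0052]
ee_rot: [0.001, 0.053, 0.999, 0.0]
contact_force: [-0.5, -0.5, 6.5]
width: 0.0247
gripper_force: 60.6
clock: 3.45
position: [0.4159, 0.3099, 0.2083]
ee_rot: [0.004, 0.053, 0.999, 0.002]
contact_force: [0.7, 0.7, -1.7]
width: 0.0249
gripper_force: 59.8
```

```bash
python3 - <<'E'
from h import *
from rig import manip
st=manip.get_state()
Rt=tool(QB.apply([0,1,0]),-QB.apply([0,0,1]))
h=X0+QB.apply([.010,0,.0045+.07]);print(h)
row([.43,-.105,.26],Rt,st,"via");row(h,Rt,st,"hover");print(QB.apply([0,0,1]),QB.apply([1,0,0]))
E
```

```text
[ 0.50370204 -0.09886193  0.1593928 ]
via t [  1.41 -41.49   5.17] a [  0.87 -29.67  16.16]
hover t [  8.78 -40.88  -4.89] a [  0.87 -29.67  16.16]
[-0.49155985 -0.09148175  0.8660254 ] [0.85140664 0.15845104 0.5       ]
```

```bash
python3 -m pendant '[{"jaw":-1,"tx":1.4,"ty":-41.5,"tz":5.5,"ax":0.9,"ay":-29.7,"az":16.2},{"jaw":-1,"tx":1.4,"ty":-41.5,"tz":5.5,"ax":0.9,"ay":-29.7,"az":16.2},{"jaw":-1,"tx":1.4,"ty":-41.5,"tz":5.5,"ax":0.9,"ay":-29.7,"az":16.2},{"jaw":-1,"tx":1.4,"ty":-41.5,"tz":5.5,"ax":0.9,"ay":-29.7,"az":16.2},{"jaw":-1,"tx":1.4,"ty":-41.5,"tz":5.5,"ax":0.9,"ay":-29.7,"az":16.2},{"jaw":-1,"tx":1.4,"ty":-41.5,"tz":5.5,"ax":0.9,"ay":-29.7,"az":16.2},{"jaw":-1,"tx":1.4,"ty":-41.5,"tz":5.5,"ax":0.9,"ay":-29.7,"az":16.2},{"jaw":-1,"tx":1.4,"ty":-41.5,"tz":5.5,"ax":0.9,"ay":-29.7,"az":16.2},{"jaw":-1,"tx":1.4,"ty":-41.5,"tz":5.5,"ax":0.9,"ay":-29.7,"az":16.2},{"jaw":-1,"tx":1.4,"ty":-41.5,"tz":5.5,"ax":0.9,"ay":-29.7,"az":16.2}]'; python3 - <<'E'
from h import *
from rig import manip
st=manip.get_state();print(st["qpos"].round(2))
Rt=tool(QB.apply([0,1,0]),-QB.apply([0,0,1]))
h=X0+QB.apply([.010,0,.0045+.07]);row(h,Rt,st,"hover")
E
```

```text
clock: 4.7
position: [0.4271, -0.1043, 0.2578]
ee_rot: [0.252, -0.088, 0.963, 0.022]
contact_force: [-0.3, 0.4, -2.1]
width: 0.0244
gripper_force: 60.0
[-0.74 -0.17  2.04  0.48  1.   -2.7 ]
hover t [ 7.66  0.54 -9.84] a [ 0.19 -0.61  0.11]
```

```bash
python3 -m pendant '[{"jaw":-1,"tx":4,"ty":0.3,"tz":0,"ax":0.2,"ay":-0.6,"az":0.1},{"jaw":-1,"tx":7.6,"ty":0.4,"tz":-4,"ax":0.2,"ay":-0.6,"az":0.1},{"jaw":-1,"tx":7.6,"ty":0.4,"tz":-8,"ax":0.2,"ay":-0.6,"az":0.1},{"jaw":-1,"tx":7.6,"ty":0.5,"tz":-9.8,"ax":0.2,"ay":-0.6,"az":0.1},{"jaw":-1,"tx":7.6,"ty":0.5,"tz":-9.8,"ax":0.2,"ay":-0.6,"az":0.1},{"jaw":-1,"tx":7.6,"ty":0.5,"tz":-9.8,"ax":0.2,"ay":-0.6,"az":0.1}]'; python3 - <<'E'
from h import *
from rig import manip
st=manip.get_state();print(st["qpos"].round(3))
Rt=tool(QB.apply([0,1,0]),-QB.apply([0,0,1]))
h=X0+QB.apply([.010,0,.0045+.07]);row(h,Rt,st,"hover")
im=[]
for n in("side","top"):
    d=manip.get_image(n); np.savez(f"{n}1.npz",**d)
    (r,c)=(160,285) if n=="side" else (75,300)
    im.append(cv2.resize(d["pixels"][r:r+130,c:c+(145 if n=="side" else 115)],None,fx=4,fy=4,interpolation=cv2.INTER_CUBIC)[:,:400 if n=="top" else None])
h=np.hstack([cv2.resize(i,None,fx=.8,fy=.8) for i in im]);print(h.shape,im[0].shape,im[1].shape);cv2.imwrite("pics/h1.png",h)
E
```

```text
clock: 5.45
position: [0.5074, -0.0953, 0.1664]
ee_rot: [0.255, -0.087, 0.963, 0.02]
contact_force: [-0.2, 0.1, -2.6]
width: 0.0245
gripper_force: 60.0
[-0.561  0.044  2.111  0.563  0.664 -2.704]
hover t [-0.37 -0.36 -0.7 ] a [ 0.44 -0.3   0.33]
(416, 784, 3) (520, 580, 3) (520, 400, 3)
```

View pics/h1.png

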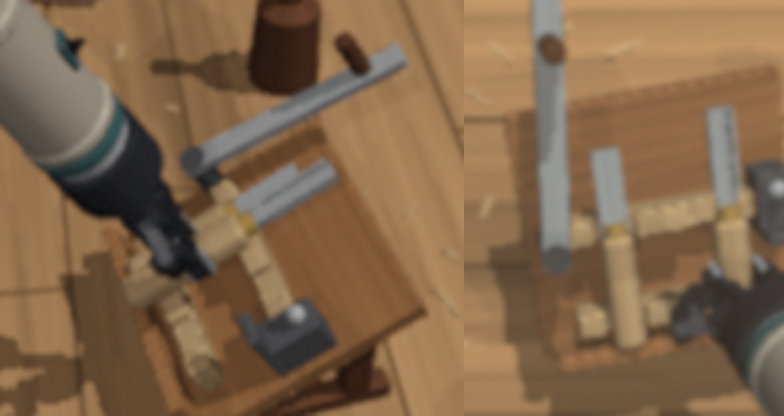

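The gouge is held nicely over the bay, with its tip at crop (332,165) on the side and (720,110) on the top. But joint 6 sits at its -2.7 limit and the pose isn't reached. I'll lay the gouge back where it was and take it again with the gripper turned half round.

```bash
python3 -m pendant '[{"jaw":-1,"tx":-4,"ty":-0.5,"tz":6,"ax":0,"ay":0,"az":0},{"jaw":-1,"tx":-8,"ty":0,"tz":10,"ax":0,"ay":0,"az":0},{"jaw":-1,"tx":-9,"ty":40,"tz":6,"ax":-1,"ay":29.6,"az":-16},{"jaw":-1,"tx":-9,"ty":40,"tz":6,"ax":-1,"ay":29.6,"az":-16},{"jaw":-1,"tx":-9,"ty":40,"tz":6,"ax":-1,"ay":29.6,"az":-16},{"jaw":-1,"tx":-9,"ty":40,"tz":6,"ax":-1,"ay":29.6,"az":-16},{"jaw":-1,"tx":-9,"ty":40,"tz":6,"ax":-1,"ay":29.6,"az":-16},{"jaw":-1,"tx":-9,"ty":40,"tz":6,"ax":-1,"ay":29.6,"az":-16},{"jaw":-1,"tx":-9,"ty":40,"tz":6,"ax":-1,"ay":29.6,"az":-16},{"jaw":-1,"tx":-9,"ty":40,"tz":6,"ax":-1,"ay":29.6,"az":-16}]'; cat > rp.py <<'E'
from h import *
from rig import manip
st=manip.get_state();print(st["qpos"].round(3));a=np.radians(-6.1)
Rt=tool([-np.sin(a),np.cos(a),0],[0,0,-1])
row([.414,.309,.02],Rt,st);row([.414,.309,.006],Rt,st)
E
python3 rp.py
```

```text
clock: 6.8
position: [0.4173, 0.3064, 0.2267]
ee_rot: [0.002, 0.053, 0.999, -0.002]
contact_force: [0.4, -0.8, -1.2]
width: 0.0246
gripper_force: 60.1
[ 0.502  0.192  1.631 -0.005  1.317 -0.962]
 t [ -0.33   0.26 -20.67] a [ 0.21  0.16 -0.04]
 t [ -0.33   0.26 -22.07] a [ 0.21  0.16 -0.04]
```

```bash
python3 -m pendant '[{"jaw":-1,"tx":-0.3,"ty":0.2,"tz":-6,"ax":0.2,"ay":0.2,"az":0},{"jaw":-1,"tx":-0.3,"ty":0.2,"tz":-12,"ax":0.2,"ay":0.2,"az":0},{"jaw":-1,"tx":-0.3,"ty":0.2,"tz":-17,"ax":0.2,"ay":0.2,"az":0},{"jaw":-1,"tx":-0.3,"ty":0.2,"tz":-20,"ax":0.2,"ay":0.2,"az":0},{"jaw":-1,"tx":-0.3,"ty":0.2,"tz":-21.4,"ax":0.2,"ay":0.2,"az":0},{"jaw":-1,"tx":-0.3,"ty":0.2,"tz":-22,"ax":0.2,"ay":0.2,"az":0},{"jaw":-1,"tx":-0.3,"ty":0.2,"tz":-22,"ax":0.2,"ay":0.2,"az":0}]'; python3 rp.py; python3 -m pendant '[{"jaw":1,"tx":0,"ty":0,"tz":0,"ax":0,"ay":0,"az":0},{"jaw":1,"tx":0,"ty":0,"tz":0,"ax":0,"ay":0,"az":0},{"jaw":1,"tx":0,"ty":0,"tz":0,"ax":0,"ay":0,"az":0},{"jaw":1,"tx":0,"ty":0,"tz":2,"ax":0,"ay":0,"az":0},{"jaw":1,"tx":0,"ty":0,"tz":6,"ax":0,"ay":0,"az":0},{"jaw":1,"tx":0,"ty":0,"tz":10,"ax":0,"ay":0,"az":0},{"jaw":1,"tx":0,"ty":0,"tz":10,"ax":0,"ay":0,"az":-30},{"jaw":1,"tx":0,"ty":0,"tz":10,"ax":0,"ay":0,"az":-30},{"jaw":1,"tx":0,"ty":0,"tz":10,"ax":0,"ay":0,"az":-30}]'
```

```text
clock: 7.68
position: [0.4151, 0.3062, 0.0067]
ee_rot: [-0.001, 0.053, 0.999, -0.0]
contact_force: [0.3, -0.1, -2.3]
width: 0.0248
gripper_force: 60.1
[ 0.501  0.42   1.937 -0.     0.786 -0.963]
 t [-0.11  0.28  1.33] a [ 0.05 -0.07  0.01]
 t [-0.11  0.28 -0.07] a [ 0.05 -0.07  0.01]
clock: 8.8
position: [0.4142, 0.3057, 0.1062]
ee_rot: [-0.001, 0.312, 0.95, -0.0]
contact_force: [-0.4, 0.2, -0.3]
width: 0.0852
gripper_force: 0.0
```

```bash
python3 -m pendant '[{"jaw":1,"tx":0,"ty":0,"tz":0,"ax":0,"ay":0,"az":-90},{"jaw":1,"tx":0,"ty":0,"tz":0,"ax":0,"ay":0,"az":-90},{"jaw":1,"tx":0,"ty":0,"tz":0,"ax":0,"ay":0,"az":-90},{"jaw":1,"tx":0,"ty":0,"tz":0,"ax":0,"ay":0,"az":-90},{"jaw":1,"tx":0,"ty":0,"tz":0,"ax":0,"ay":0,"az":-90},{"jaw":1,"tx":0,"ty":0,"tz":0,"ax":0,"ay":0,"az":-90},{"jaw":1,"tx":0,"ty":0,"tz":0,"ax":0,"ay":0,"az":-90},{"jaw":1,"tx":0,"ty":0,"tz":0,"ax":0,"ay":0,"az":-90},{"jaw":1,"tx":0,"ty":0,"tz":0,"ax":0,"ay":0,"az":-90}]'; python3 -m pendant '[{"jaw":1,"tx":0,"ty":0,"tz":0,"ax":0,"ay":0,"az":-60},{"jaw":1,"tx":0,"ty":0,"tz":0,"ax":0,"ay":0,"az":-60},{"jaw":1,"tx":0,"ty":0,"tz":0,"ax":0,"ay":0,"az":-60},{"jaw":1,"tx":0,"ty":0,"tz":0,"ax":0,"ay":0,"az":-60},{"jaw":1,"tx":0,"ty":0,"tz":0,"ax":0,"ay":0,"az":-60},{"jaw":1,"tx":0,"ty":0,"tz":0,"ax":0,"ay":0,"az":-60},{"jaw":1,"tx":0,"ty":0,"tz":0,"ax":0,"ay":0,"az":-60}]'
cat > rp2.py <<'E'
from h import *
from rig import manip
import importlib
st=manip.get_state();print(st["qpos"].round(3))
def cloud(d,r0,r1,c0,c1):
    v,u=np.mgrid[r0:r1,c0:c1];z=d["depth"][v,u]
    P=np.stack([(u-d["cx"])*z/d["fx"],(v-d["cy"])*z/d["fy"],z],-1).reshape(-1,3)@d["pose"][:3,:3].T+d["pose"][:3,3]
    return P[z.ravel()>0]
d=manip.get_image("side");g=cloud(d,175,197,275,345)
b=g[(g[:,2]>.006)&(g[:,2]<.02)&(g[:,0]>.475)]
h=g[(g[:,2]>.019)&(g[:,2]<.03)&(g[:,0]<.47)]
print("tip x",np.percentile(b[:,0],99).round(4),"end x",np.percentile(h[:,0],1).round(4),"y at .41",np.polyval(np.polyfit(h[:,0],h[:,1],1),.41).round(4),"az",np.degrees(np.polyfit(h[:,0],h[:,1],1)[0]).round(1))
a=np.radians(-6.1);Rt=tool([np.sin(a),-np.cos(a),0],[0,0,-1])
row([.414,.309,.004],Rt,st)
E
python3 rp2.py
```

```text
clock: 9.93
position: [0.4141, 0.3057, 0.106]
ee_rot: [-0.002, 0.892, 0.452, 0.001]
contact_force: [0.3, 0.4, -0.6]
width: 0.0853
gripper_force: 0.0
clock: 10.8
position: [0.4141, 0.3057, 0.106]
ee_rot: [-0.001, 0.999, -0.053, 0.002]
contact_force: [-0.4, -0.3, -0.1]
width: 0.0857
gripper_force: 0.0
[0.5   0.29  1.826 0.    1.022 2.176]
tip x 0.5394 end x 0.355 y at .41 0.3027 az -6.1
 t [-1.00e-02  3.30e-01 -1.02e+01] a [-0.12  0.18 -0.08]
```

```bash
python3 -m pendant '[{"jaw":1,"tx":0,"ty":0,"tz":-5,"ax":-0.1,"ay":0.2,"az":0},{"jaw":1,"tx":0,"ty":0,"tz":-9,"ax":-0.1,"ay":0.2,"az":0},{"jaw":1,"tx":0,"ty":0,"tz":-10.2,"ax":-0.1,"ay":0.2,"az":0},{"jaw":1,"tx":0,"ty":0,"tz":-10.2,"ax":-0.1,"ay":0.2,"az":0},{"jaw":-1,"tx":0,"ty":0,"tz":-10.2,"ax":-0.1,"ay":0.2,"az":0},{"jaw":-1,"tx":0,"ty":0,"tz":-10.2,"ax":-0.1,"ay":0.2,"az":0},{"jaw":-1,"tx":0,"ty":0,"tz":-10.2,"ax":-0.1,"ay":0.2,"az":0},{"jaw":-1,"tx":0,"ty":0,"tz":-10.2,"ax":-0.1,"ay":0.2,"az":0},{"jaw":-1,"tx":0,"ty":0,"tz":-10.2,"ax":-0.1,"ay":0.2,"az":0},{"jaw":-1,"tx":0,"ty":0,"tz":-10.2,"ax":-0.1,"ay":0.2,"az":0}]' 60; python3 -m pendant '[{"jaw":-1,"tx":0,"ty":0,"tz":0,"ax":0,"ay":0,"az":0},{"jaw":-1,"tx":0,"ty":0,"tz":5,"ax":0,"ay":0,"az":0},{"jaw":-1,"tx":0,"ty":0,"tz":10,"ax":0,"ay":0,"az":0},{"jaw":-1,"tx":0,"ty":0,"tz":15,"ax":0,"ay":0,"az":0},{"jaw":-1,"tx":0,"ty":0,"tz":20,"ax":0,"ay":0,"az":0},{"jaw":-1,"tx":0,"ty":0,"tz":20,"ax":0,"ay":0,"az":0}]'
cat > via.py <<'E'
from h import *
from rig import manip
st=manip.get_state();print(st["qpos"].round(3))
Rt=tool(-QB.apply([0,1,0]),-QB.apply([0,0,1]))
row([.43,-.105,.26],Rt,st,"via")
for c in(.07,.02,.002):row(X0+QB.apply([.010,0,.0045+c]),Rt,st,c)
b=QB.inv().apply(st["position"]-X0);print("tcp in bay mm",(b*1e3).round(1))
E
python3 via.py
```

```text
clock: 12.1
position: [0.4149, 0.3062, 0.0048]
ee_rot: [-0.001, 0.999, -0.053, 0.001]
contact_force: [-1.1, 0.2, 6.1]
width: 0.0249
gripper_force: 60.8
clock: 12.85
position: [0.4164, 0.307, 0.2079]
ee_rot: [-0.002, 0.999, -0.053, 0.004]
contact_force: [0.3, -0.8, -2.3]
width: 0.0247
gripper_force: 59.9
[0.5   0.199 1.67  0.    1.263 2.177]
via t [  1.36 -41.2    5.21] a [  0.85 -29.69  16.18]
0.07 t [  8.73 -40.58  -4.85] a [  0.85 -29.69  16.18]
0.02 t [ 11.19 -40.13  -9.18] a [  0.85 -29.69  16.18]
0.002 t [ 12.08 -39.96 -10.74] a [  0.85 -29.69  16.18]
tcp in bay mm [ 24.2 415.  122.3]
```

```bash
python3 -m pendant '[{"jaw":-1,"tx":1.4,"ty":-41.2,"tz":5.5,"ax":0.9,"ay":-29.7,"az":16.2},{"jaw":-1,"tx":1.4,"ty":-41.2,"tz":5.5,"ax":0.9,"ay":-29.7,"az":16.2},{"jaw":-1,"tx":1.4,"ty":-41.2,"tz":5.5,"ax":0.9,"ay":-29.7,"az":16.2},{"jaw":-1,"tx":1.4,"ty":-41.2,"tz":5.5,"ax":0.9,"ay":-29.7,"az":16.2},{"jaw":-1,"tx":1.4,"ty":-41.2,"tz":5.5,"ax":0.9,"ay":-29.7,"az":16.2},{"jaw":-1,"tx":1.4,"ty":-41.2,"tz":5.5,"ax":0.9,"ay":-29.7,"az":16.2},{"jaw":-1,"tx":1.4,"ty":-41.2,"tz":5.5,"ax":0.9,"ay":-29.7,"az":16.2},{"jaw":-1,"tx":8.7,"ty":-40.6,"tz":0,"ax":0.9,"ay":-29.7,"az":16.2},{"jaw":-1,"tx":8.7,"ty":-40.6,"tz":-4.8,"ax":0.9,"ay":-29.7,"az":16.2},{"jaw":-1,"tx":8.7,"ty":-40.6,"tz":-4.8,"ax":0.9,"ay":-29.7,"az":16.2}]';python3 via.py;python3 - <<'E'
from h import *
from rig import manip
im=[]
for n in("side","top"):
    d=manip.get_image(n); np.savez(f"{n}1.npz",**d)
    r,c,w=(160,300,120) if n=="side" else (75,315,95)
    im.append(cv2.resize(d["pixels"][r:r+130,c:c+w],None,fx=3.6,fy=3.6,interpolation=cv2.INTER_CUBIC))
h=np.hstack(im);print(h.shape);cv2.imwrite("pics/h2.png",h)
E
```

```text
clock: 14.1
position: [0.4979, -0.099, 0.1495]
ee_rot: [-0.025, 0.964, 0.087, 0.249]
contact_force: [-1.0, 0.8, -1.7]
width: 0.0247
gripper_force: 60.1
[-0.587  0.062  2.139  0.595  0.653  0.378]
via t [-6.79 -0.6  11.05] a [-0.13 -1.04  0.19]
0.07 t [0.58 0.02 0.99] a [-0.13 -1.04  0.19]
0.02 t [ 3.04  0.48 -3.34] a [-0.13 -1.04  0.19]
0.002 t [ 3.93  0.64 -4.9 ] a [-0.13 -1.04  0.19]
tcp in bay mm [ 0.1  0.9 68.8]
(468, 774, 3)
```

View pics/h2.png

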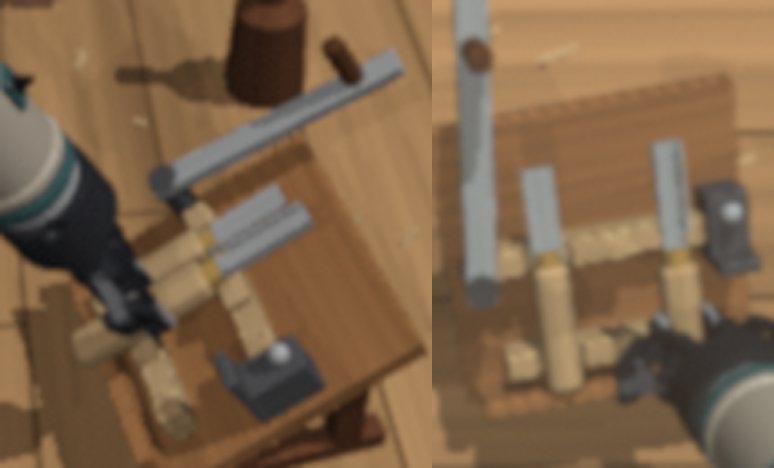

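The gouge is over the bay with its tip at crop side (304,211) and top (668,142). The ferrule is at (678,250), and joint 6 is now comfortable. Next I'll check where the gouge sits in the hand.

```bash
python3 - <<'E'
from h import *
from rig import manip
T,S=load("top1.npz"),load("side1.npz")
st=manip.get_state();b=lambda p:(QB.inv().apply(np.array(p)-X0)*1e3).round(1)
print("tcp",b(st["position"]))
s=lambda x,y:(299.6+x/3.6,159.6+y/3.6);t=lambda x,y:(314.6+(x-432)/3.6,74.6+y/3.6)
for k,a,c in(("tip",t(668,141),s(304,211)),("fer",t(679,264),s(202,272)),):
    p,e=tri(T,S,a,c);print(k,b(p),round(e,2),"dT",b(dep(T,t(668,150) if k=="tip" else a)),"dS",b(dep(S,s(298,214) if k=="tip" else c)))
E
python3 via.py
```

```text
tcp [ 3.7  0.5 71.5]
tip [128.6  -0.3  79.8] 0.68 dT [ 1.246e+02 -1.000e-01  7.850e+01] dS [121.2   4.5  75.5]
fer [45.4  0.9 81.1] 0.46 dT [48.4  1.6 85. ] dS [44.3 -0.7 83.8]
[-0.585  0.056  2.135  0.595  0.654  0.379]
via t [-6.98 -0.59 10.63] a [ 0.1  -0.64  0.11]
0.07 t [0.39 0.03 0.57] a [ 0.1  -0.64  0.11]
0.02 t [ 2.85  0.48 -3.76] a [ 0.1  -0.64  0.11]
0.002 t [ 3.74  0.65 -5.32] a [ 0.1  -0.64  0.11]
tcp in bay mm [ 3.7  0.5 71.5]
```

```bash
sed -i 's/\[.010,0,.0045+c\]/[.0125,0,.0045+c]/' via.py; python3 -m pendant '[{"jaw":-1,"tx":1,"ty":0.2,"tz":0,"ax":0.1,"ay":-0.6,"az":0.1},{"jaw":-1,"tx":2,"ty":0.3,"tz":-1.8,"ax":0.1,"ay":-0.6,"az":0.1},{"jaw":-1,"tx":3.1,"ty":0.5,"tz":-3.6,"ax":0.1,"ay":-0.6,"az":0.1},{"jaw":-1,"tx":3.1,"ty":0.5,"tz":-3.6,"ax":0.1,"ay":-0.6,"az":0.1},{"jaw":-1,"tx":3.1,"ty":0.5,"tz":-3.6,"ax":0.1,"ay":-0.6,"az":0.1},{"jaw":-1,"tx":3.1,"ty":0.5,"tz":-3.6,"ax":0.1,"ay":-0.6,"az":0.1}]';python3 via.py
```

```text
clock: 14.95
position: [0.5326, -0.0954, 0.1213]
ee_rot: [-0.021, 0.961, 0.089, 0.261]
contact_force: [1.1, 0.9, -1.4]
width: 0.0245
gripper_force: 60.0
[-0.534  0.146  2.148  0.695  0.538  0.302]
via t [-10.26  -0.96  13.87] a [0.26 0.36 0.01]
0.07 t [-2.67 -0.31  3.94] a [0.26 0.36 0.01]
0.02 t [-0.22  0.15 -0.39] a [0.26 0.36 0.01]
0.002 t [ 0.67  0.32 -1.95] a [0.26 0.36 0.01]
tcp in bay mm [16.1 -1.9 27. ]
```

```bash
python3 -m pendant '[{"jaw":-1,"tx":0,"ty":0.2,"tz":-0.6,"ax":0.3,"ay":0.4,"az":0},{"jaw":-1,"tx":0.1,"ty":0.2,"tz":-1,"ax":0.3,"ay":0.4,"az":0},{"jaw":-1,"tx":0.3,"ty":0.2,"tz":-1.4,"ax":0.3,"ay":0.4,"az":0},{"jaw":-1,"tx":0.3,"ty":0.2,"tz":-1.4,"ax":0.3,"ay":0.4,"az":0},{"jaw":-1,"tx":0.3,"ty":0.2,"tz":-1.4,"ax":0.3,"ay":0.4,"az":0}]';python3 via.py
```

```text
clock: 15.58
position: [0.5352, -0.0933, 0.1057]
ee_rot: [-0.025, 0.962, 0.088, 0.256]
contact_force: [0.8, -0.1, -1.9]
width: 0.0244
gripper_force: 60.1
[-0.526  0.176  2.159  0.727  0.513  0.272]
via t [-10.52  -1.17  15.43] a [-0.12 -0.19  0.03]
0.07 t [-2.94 -0.52  5.49] a [-0.12 -0.19  0.03]
0.02 t [-0.48 -0.06  1.16] a [-0.12 -0.19  0.03]
0.002 t [ 0.4   0.11 -0.39] a [-0.12 -0.19  0.03]
tcp in bay mm [10.9 -0.3 12. ]
```

```bash
python3 -m pendant '[{"jaw":-1,"tx":0.2,"ty":0.05,"tz":-0.2,"ax":-0.1,"ay":-0.2,"az":0},{"jaw":-1,"tx":0.4,"ty":0.05,"tz":-0.4,"ax":-0.1,"ay":-0.2,"az":0},{"jaw":-1,"tx":0.4,"ty":0.05,"tz":-0.4,"ax":-0.1,"ay":-0.2,"az":0},{"jaw":-1,"tx":0.4,"ty":0.05,"tz":-0.4,"ax":-0.1,"ay":-0.2,"az":0}]';python3 via.py
```

```text
clock: 16.08
position: [0.5392, -0.0927, 0.1018]
ee_rot: [-0.024, 0.962, 0.089, 0.258]
contact_force: [0.1, 0.9, -1.8]
width: 0.0247
gripper_force: 60.1
[-0.52   0.187  2.161  0.746  0.497  0.255]
via t [-10.92  -1.23  15.82] a [-0.01  0.02  0.02]
0.07 t [-3.34 -0.57  5.89] a [-0.01  0.02  0.02]
0.02 t [-0.88 -0.11  1.56] a [-0.01  0.02  0.02]
0.002 t [ 0.    0.05 -0.  ] a [-0.01  0.02  0.02]
tcp in bay mm [12.4 -0.5  6.6]
```

```bash
python3 -m pendant '[{"jaw":-1,"tx":0.1,"ty":0.03,"tz":-0.17,"ax":0,"ay":0,"az":0},{"jaw":-1,"tx":0.1,"ty":0.03,"tz":-0.17,"ax":0,"ay":0,"az":0},{"jaw":-1,"tx":0.1,"ty":0.03,"tz":-0.17,"ax":0,"ay":0,"az":0}]';python3 via.py|tail -1; python3 -m pendant '[{"jaw":-1,"tx":0.1,"ty":0.02,"tz":-0.17,"ax":0,"ay":0,"az":0},{"jaw":-1,"tx":0.1,"ty":0.02,"tz":-0.17,"ax":0,"ay":0,"az":0},{"jaw":-1,"tx":0.1,"ty":0.02,"tz":-0.17,"ax":0,"ay":0,"az":0}]';python3 via.py|tail -1
```

```text
clock: 16.45
position: [0.5401, -0.0926, 0.1006]
ee_rot: [-0.024, 0.962, 0.089, 0.258]
contact_force: [-5.3, -1.0, 4.8]
width: 0.0248
gripper_force: 61.2
tcp in bay mm [12.6 -0.5  5.1]
clock: 16.82
position: [0.5402, -0.0925, 0.1005]
ee_rot: [-0.023, 0.961, 0.089, 0.259]
contact_force: [-21.6, -3.2, 26.9]
width: 0.024
gripper_force: 64.9
tcp in bay mm [12.6 -0.5  5. ]
```

```bash
python3 -m pendant '[{"jaw":-1,"tx":-0.1,"ty":-0.02,"tz":0.17,"ax":0,"ay":0,"az":0},{"jaw":-1,"tx":-0.1,"ty":-0.02,"tz":0.17,"ax":0,"ay":0,"az":0},{"jaw":-0.2,"tx":-0.1,"ty":-0.02,"tz":0.17,"ax":0,"ay":0,"az":0},{"jaw":0.05,"tx":-0.1,"ty":-0.02,"tz":0.17,"ax":0,"ay":0,"az":0},{"jaw":0.05,"tx":-0.1,"ty":-0.02,"tz":0.17,"ax":0,"ay":0,"az":0},{"jaw":0.05,"tx":-0.1,"ty":-0.02,"tz":0.17,"ax":0,"ay":0,"az":0},{"jaw":0.05,"tx":-0.1,"ty":-0.02,"tz":0.17,"ax":0,"ay":0,"az":0}]'; python3 -m pendant '[{"jaw":0.05,"tx":-1,"ty":-0.2,"tz":1.73,"ax":0,"ay":0,"az":0},{"jaw":0.05,"tx":-2.5,"ty":-0.4,"tz":4.33,"ax":0,"ay":0,"az":0},{"jaw":0.05,"tx":-5,"ty":-0.9,"tz":8.66,"ax":0,"ay":0,"az":0},{"jaw":0.05,"tx":-8,"ty":-0.9,"tz":13,"ax":0,"ay":0,"az":0},{"jaw":0.05,"tx":-8,"ty":-0.9,"tz":13,"ax":0,"ay":0,"az":0}]';python3 - <<'E'
from h import *
from rig import manip
im=[]
for n in("side","top"):
    d=manip.get_image(n); np.savez(f"{n}2.npz",**d)
    r,c,w=(160,300,120) if n=="side" else (65,315,95)
    im.append(cv2.resize(d["pixels"][r:r+140,c:c+w],None,fx=3.6,fy=3.6,interpolation=cv2.INTER_CUBIC))
cv2.imwrite("pics/h3.png",np.hstack(im))
E
python3 via.py|tail -1
```

```text
clock: 17.7
position: [0.5402, -0.0925, 0.1]
ee_rot: [-0.024, 0.962, 0.088, 0.258]
contact_force: [1.0, 0.8, -0.2]
width: 0.0444
gripper_force: 0.1
clock: 18.32
position: [0.4605, -0.1027, 0.2339]
ee_rot: [-0.021, 0.961, 0.089, 0.261]
contact_force: [0.6, -0.4, -0.2]
width: 0.0447
gripper_force: 0.0
tcp in bay mm [  7.9   5.2 157.7]
```

View pics/h3.png

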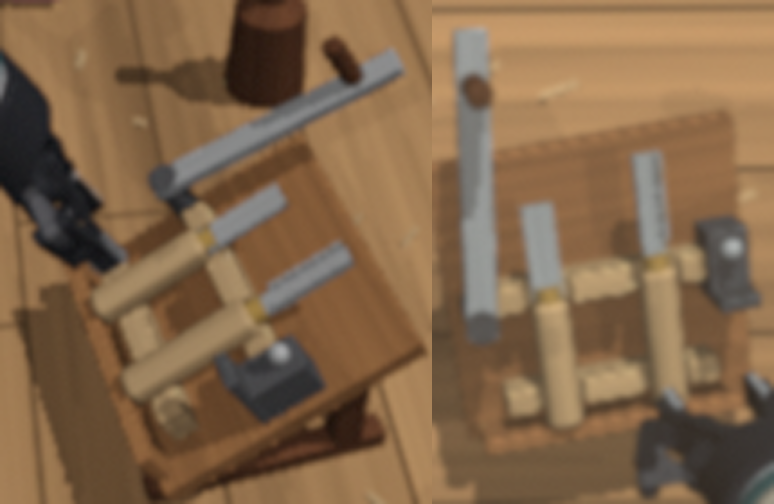

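The gouge lies in both notches, parallel to the chisel, with its handle end by the toe at side crop (130,385) and top crop (665,393). The peg is at top (477,92) and side (345,60). Now the keeper.

```bash
cat > k.py <<'E'
from h import *
from rig import manip
import sys
st=manip.get_state()
H=np.array([.04,.132])
def kp(th,z=.058,lead=0):
    p=X0+QB.apply([H[0]+.165*np.sin(th),H[1]-.165*np.cos(th),z])+QB.apply([-np.cos(th)*lead,-np.sin(th)*lead,0])
    return p,tool(QB.apply([-np.cos(th),-np.sin(th),0]),-QB.apply([0,0,1]))
for a in sys.argv[1:]:
    th,z,*l=map(float,a.split(","));row(*kp(th,z/1e3,(l or [0])[0]/1e3),st,a)
print("q",st["qpos"].round(2),"tcp bay",((QB.inv().apply(st["position"]-X0))*1e3).round(1))
E
python3 - <<'E'
from h import *
T,S=load("top2.npz"),load("side2.npz")
b=lambda p:(QB.inv().apply(np.array(p)-X0)*1e3).round(1)
s=lambda x,y:(299.6+x/3.6,159.6+y/3.6);t=lambda x,y:(314.6+(x-432)/3.6,64.6+y/3.6)
for k,a,c in(("peg",t(477,88),s(334,47)),("hinge",t(481,327),s(162,181)),("ball",t(732,247),s(280,352)),("gtip",t(648,154),s(347,252)),("gtop",t(664,330),s(190,350))):
    p,e=tri(T,S,a,c);print(k,b(p),round(e,2),"dT",b(dep(T,a)),"dS",b(dep(S,c)))
E
python3 k.py 1.47,140 1.47,58
```

```text
peg [206.5 114.   80.2] 0.73 dT [209.5 114.2  86.4] dS [203.7 108.5  86.9]
hinge [ 38.5 133.7  37.5] 0.33 dT [ 42.3 134.   45.5] dS [ 38.4 128.1  44.2]
ball [ 59.5 -52.1  27.3] 0.18 dT [ 61.5 -51.   31.8] dS [ 59.6 -54.8  31.5]
gtip [133.3  -1.5  17. ] 0.2 dT [132.   -3.3   8.4] dS [132.3   1.1  13.6]
gtop [ 0.  -0.3 12.7] 0.73 dT [ 7.2  1.9 24.6] dS [-0.3 -6.9 22.9]
1.47,140 t [15.57 14.1   8.28] a [ 2.88  0.6  -4.93]
1.47,58 t [19.6  14.85  1.18] a [ 2.88  0.6  -4.93]
q [-0.67 -0.1   2.06  0.51  0.88  0.44] tcp bay [  7.9   5.2 157.7]
```

```bash
python3 -m pendant '[{"jaw":-0.1,"tx":4,"ty":4,"tz":6,"ax":2.9,"ay":0.6,"az":-4.9},{"jaw":-0.1,"tx":8,"ty":8,"tz":8.3,"ax":2.9,"ay":0.6,"az":-4.9},{"jaw":-0.1,"tx":15.5,"ty":14.1,"tz":8.3,"ax":2.9,"ay":0.6,"az":-4.9},{"jaw":-0.1,"tx":15.5,"ty":14.1,"tz":8.3,"ax":2.9,"ay":0.6,"az":-4.9},{"jaw":-0.1,"tx":15.5,"ty":14.1,"tz":8.3,"ax":2.9,"ay":0.6,"az":-4.9},{"jaw":-0.1,"tx":15.5,"ty":14.1,"tz":8.3,"ax":2.9,"ay":0.6,"az":-4.9},{"jaw":-0.1,"tx":15.5,"ty":14.1,"tz":8.3,"ax":2.9,"ay":0.6,"az":-4.9}]'; python3 k.py 1.46,95 1.46,58
```

```text
clock: 19.3
position: [0.6142, 0.0388, 0.3117]
ee_rot: [-0.038, 0.965, 0.04, 0.255]
contact_force: [-0.6, -0.1, -0.2]
width: 0.0382
gripper_force: 0.0
1.46,95 t [ 2.38  0.31 -3.76] a [ 0.19 -0.13 -0.51]
1.46,58 t [ 4.2   0.64 -6.96] a [ 0.19 -0.13 -0.51]
q [-0.15  0.04  1.71  0.21  0.9   1.25] tcp bay [202.1 115.1 139.5]
```

```bash
python3 -m pendant '[{"jaw":-0.1,"tx":1.2,"ty":0.2,"tz":-1.9,"ax":0.2,"ay":-0.1,"az":-0.5},{"jaw":-0.1,"tx":2.4,"ty":0.3,"tz":-3.8,"ax":0.2,"ay":-0.1,"az":-0.5},{"jaw":-0.1,"tx":3.3,"ty":0.5,"tz":-5.4,"ax":0.2,"ay":-0.1,"az":-0.5},{"jaw":-0.1,"tx":4.2,"ty":0.6,"tz":-7,"ax":0.2,"ay":-0.1,"az":-0.5},{"jaw":-0.4,"tx":4.2,"ty":0.6,"tz":-7,"ax":0.2,"ay":-0.1,"az":-0.5},{"jaw":-0.4,"tx":4.2,"ty":0.6,"tz":-7,"ax":0.2,"ay":-0.1,"az":-0.5}]'; python3 k.py 1.46,58 1.36,58,3 1.2,58,3 1.05,58,3 0.9,58,3 0.75,58,3 0.6,58,3; python3 - <<'E'
from h import *
from rig import manip
im=[]
for n in("side","top"):
    d=manip.get_image(n)
    r,c,w=(150,330,105) if n=="side" else (55,300,95)
    im.append(cv2.resize(d["pixels"][r:r+120,c:c+w],None,fx=4,fy=4,interpolation=cv2.INTER_CUBIC))
cv2.imwrite("pics/h4.png",np.hstack(im))
E
```

```text
clock: 20.05
position: [0.6574, 0.0454, 0.2436]
ee_rot: [-0.038, 0.965, 0.036, 0.257]
contact_force: [0.2, -0.1, 0.6]
width: 0.0256
gripper_force: 0.0
1.46,58 t [-0.12 -0.02 -0.15] a [ 0.01  0.15 -0.06]
1.36,58,3 t [-0.05 -1.96 -0.31] a [ 2.83  0.68 -5.02]
1.2,58,3 t [-0.27 -4.56 -0.71] a [  7.35   1.52 -12.96]
1.05,58,3 t [-0.81 -6.91 -1.27] a [ 11.58   2.3  -20.39]
0.9,58,3 t [-1.65 -9.12 -1.98] a [ 15.81   3.09 -27.83]
0.75,58,3 t [ -2.78 -11.15  -2.83] a [ 20.05   3.87 -35.27]
0.6,58,3 t [ -4.17 -12.94  -3.81] a [ 24.28   4.66 -42.71]
q [-0.12  0.15  1.76  0.23  0.73  1.24] tcp bay [205.8 113.8  58.7]
```

View pics/h4.png

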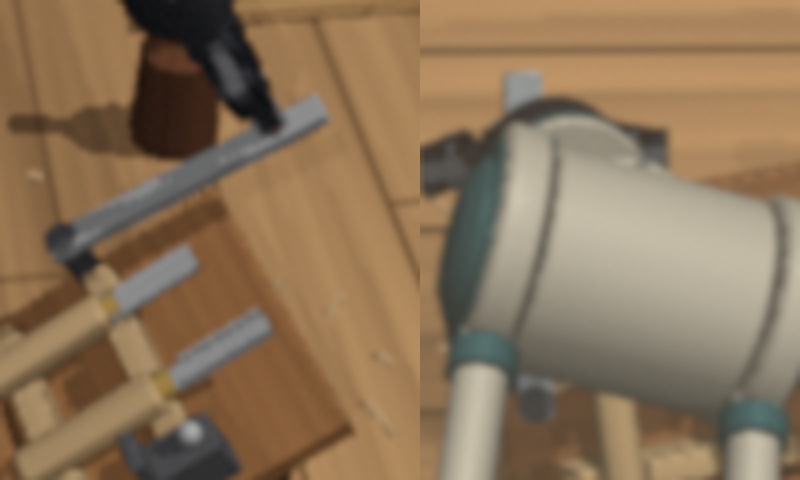

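The fingers straddle the peg at side crop (265,125), clear of the bar and mallet. I'll swing now.

```bash
python3 -m pendant '[{"jaw":-0.4,"tx":0,"ty":-1,"tz":-0.15,"ax":1.4,"ay":0.3,"az":-2.5},{"jaw":-0.4,"tx":0,"ty":-2,"tz":-0.3,"ax":2.8,"ay":0.7,"az":-5},{"jaw":-0.4,"tx":-0.3,"ty":-4.5,"tz":-0.7,"ax":7.3,"ay":1.5,"az":-13},{"jaw":-0.4,"tx":-0.8,"ty":-6.9,"tz":-1.3,"ax":11.6,"ay":2.3,"az":-20.4},{"jaw":-0.4,"tx":-1.6,"ty":-9.1,"tz":-2,"ax":15.8,"ay":3.1,"az":-27.8},{"jaw":-0.4,"tx":-2.8,"ty":-11.1,"tz":-2.8,"ax":20,"ay":3.9,"az":-35.3},{"jaw":-0.4,"tx":-4.2,"ty":-12.9,"tz":-3.8,"ax":24.3,"ay":4.7,"az":-42.7},{"jaw":-0.4,"tx":-4.2,"ty":-12.9,"tz":-3.8,"ax":24.3,"ay":4.7,"az":-42.7}]'; cat > kb.py <<'E'
from h import *
from rig import manip
# keeper angle from depth: points just above bar underside level in bay frame, away from tools
def cloud(d):
    v,u=np.mgrid[60:320:1,290:440];z=d["depth"][v,u]
    P=np.stack([(u-d["cx"])*z/d["fx"],(v-d["cy"])*z/d["fy"],z],-1).reshape(-1,3)@d["pose"][:3,:3].T+d["pose"][:3,3]
    return P[z.ravel()>0]
for n in("side","top"):
    b=QB.inv().apply(cloud(manip.get_image(n))-X0)*1e3
    m=(abs(b[:,2]-41)<6)&(np.hypot(b[:,0]-40,b[:,1]-132)<205)&(np.hypot(b[:,0]-40,b[:,1]-132)>25)&(b[:,1]>-75)&~((abs(b[:,0]-23)<12)&(b[:,1]<-35))
    q=b[m]-[40,132,0];th=np.arctan2(q[:,0],-q[:,1]);print(n,m.sum(),"theta med",np.median(th).round(3),np.percentile(th,[20,80]).round(3),"far r",np.hypot(q[:,0],q[:,1]).max().round(0))
E
python3 kb.py; python3 k.py 0.6,58,3 0.5,58,3 0.4,58,3 0.3,58,3 0.2,58,3 0.1,58,3
```

```text
clock: 21.15
position: [0.614, -0.0851, 0.2042]
ee_rot: [-0.141, 0.892, -0.372, 0.215]
contact_force: [-0.3, 0.6, 0.3]
width: 0.0258
gripper_force: 0.0
side 215 theta med 0.532 [0.461 0.591] far r 202.0
top 532 theta med 0.586 [0.513 0.655] far r 200.0
0.6,58,3 t [0.02 0.01 0.  ] a [-0.02 -0.02 -0.02]
0.5,58,3 t [-1.03 -1.04 -0.71] a [ 2.8   0.51 -4.98]
0.4,58,3 t [-2.18 -1.95 -1.46] a [ 5.61  1.03 -9.95]
0.3,58,3 t [-3.41 -2.73 -2.24] a [  8.43   1.56 -14.91]
0.2,58,3 t [-4.71 -3.36 -3.04] a [ 11.25   2.08 -19.87]
0.1,58,3 t [-6.06 -3.83 -3.86] a [ 14.06   2.61 -24.83]
q [-0.42  0.15  1.87  0.44  0.72  1.66] tcp bay [130.5  -5.9  58.1]
```

```bash
python3 -m pendant '[{"jaw":-0.4,"tx":-1,"ty":-1,"tz":-0.7,"ax":2.8,"ay":0.5,"az":-5},{"jaw":-0.4,"tx":-2.2,"ty":-1.9,"tz":-1.5,"ax":5.6,"ay":1,"az":-10},{"jaw":-0.4,"tx":-3.4,"ty":-2.7,"tz":-2.2,"ax":8.4,"ay":1.6,"az":-14.9},{"jaw":-0.4,"tx":-4,"ty":-3,"tz":-2.6,"ax":9.8,"ay":1.8,"az":-17.4},{"jaw":-0.4,"tx":-4.7,"ty":-3.4,"tz":-3,"ax":11.3,"ay":2.1,"az":-19.9},{"jaw":-0.4,"tx":-5.4,"ty":-3.6,"tz":-3.4,"ax":12.7,"ay":2.3,"az":-22.3},{"jaw":-0.4,"tx":-6.1,"ty":-3.8,"tz":-3.9,"ax":14.1,"ay":2.6,"az":-24.8},{"jaw":-0.4,"tx":-6.1,"ty":-3.8,"tz":-3.9,"ax":14.1,"ay":2.6,"az":-24.8}]'; python3 kb.py; python3 k.py 0.05,58,4 0,58,3 0,58,6 0,58,9
```

```text
clock: 22.25
position: [0.5532, -0.1213, 0.1654]
ee_rot: [-0.191, 0.773, -0.579, 0.174]
contact_force: [0.0, 0.6, -0.0]
width: 0.026
gripper_force: 0.0
side 140 theta med 0.081 [0.043 0.124] far r 203.0
top 481 theta med 0.111 [0.033 0.186] far r 201.0
0.05,58,4 t [-0.66 -0.3  -0.34] a [ 1.32  0.21 -2.55]
0,58,3 t [-1.28 -0.42 -0.71] a [ 2.72  0.47 -5.03]
0,58,6 t [-1.54 -0.47 -0.86] a [ 2.72  0.47 -5.03]
0,58,9 t [-1.79 -0.51 -1.01] a [ 2.72  0.47 -5.03]
q [-0.56  0.13  2.02  0.57  0.68  1.9 ] tcp bay [ 52.1 -31.2  57.4]
```

```bash
python3 -m pendant '[{"jaw":-0.4,"tx":-0.7,"ty":-0.3,"tz":-0.35,"ax":1.3,"ay":0.2,"az":-2.6},{"jaw":-0.4,"tx":-1,"ty":-0.4,"tz":-0.5,"ax":2,"ay":0.3,"az":-3.8},{"jaw":-0.4,"tx":-1.3,"ty":-0.4,"tz":-0.7,"ax":2.7,"ay":0.5,"az":-5},{"jaw":-0.4,"tx":-1.4,"ty":-0.45,"tz":-0.8,"ax":2.7,"ay":0.5,"az":-5},{"jaw":-0.4,"tx":-1.4,"ty":-0.45,"tz":-0.8,"ax":2.7,"ay":0.5,"az":-5}]'; python3 k.py 0,58,6;  python3 -m pendant '[{"jaw":-0.4,"tx":-0.15,"ty":-0.03,"tz":-0.08,"ax":0,"ay":0,"az":0},{"jaw":-0.4,"tx":-0.3,"ty":-0.05,"tz":-0.15,"ax":0,"ay":0,"az":0},{"jaw":-0.4,"tx":-0.3,"ty":-0.05,"tz":-0.15,"ax":0,"ay":0,"az":0}]'; python3 k.py 0,58,6;python3 kb.py
```

```text
clock: 22.98
position: [0.5399, -0.126, 0.1579]
ee_rot: [-0.199, 0.743, -0.617, 0.166]
contact_force: [0.3, -0.9, -0.5]
width: 0.0256
gripper_force: 0.0
0,58,6 t [-0.16  0.   -0.08] a [ 0.04  0.01 -0.  ]
q [-0.59  0.12  2.05  0.6   0.67  1.94] tcp bay [ 35.8 -33.3  57.9]
clock: 23.35
position: [0.5392, -0.1265, 0.158]
ee_rot: [-0.2, 0.742, -0.617, 0.167]
contact_force: [9.0, 3.5, 0.4]
width: 0.0258
gripper_force: 3.6
0,58,6 t [-0.1   0.05 -0.09] a [-0.01  0.27  0.07]
q [-0.6   0.12  2.06  0.61  0.67  1.93] tcp bay [ 35.2 -33.7  58.4]
side 108 theta med 0.028 [-0.006  0.082] far r 203.0
top 474 theta med 0.015 [-0.063  0.087] far r 166.0
```

```bash
python3 -m pendant '[{"jaw":-0.4,"tx":-0.15,"ty":-0.03,"tz":-0.08,"ax":0,"ay":0,"az":0},{"jaw":-0.4,"tx":-0.25,"ty":-0.05,"tz":-0.13,"ax":0,"ay":0,"az":0},{"jaw":-0.4,"tx":-0.25,"ty":-0.05,"tz":-0.13,"ax":0,"ay":0,"az":0},{"jaw":-0.4,"tx":-0.25,"ty":-0.05,"tz":-0.13,"ax":0,"ay":0,"az":0}]'; python3 k.py;python3 kb.py
```

```text
clock: 23.95
position: [0.5389, -0.1267, 0.1582]
ee_rot: [-0.202, 0.741, -0.618, 0.168]
contact_force: [16.0, 7.0, -0.6]
width: 0.0255
gripper_force: 7.4
q [-0.6   0.12  2.06  0.62  0.66  1.92] tcp bay [ 35.  -33.8  58.7]
side 110 theta med 0.029 [-0.004  0.087] far r 202.0
top 475 theta med 0.013 [-0.065  0.088] far r 168.0
```

```bash
python3 -m pendant '[{"jaw":-0.4,"tx":0.4,"ty":0.1,"tz":0.25,"ax":0,"ay":0,"az":0},{"jaw":-0.1,"tx":0.6,"ty":0.1,"tz":0.35,"ax":0,"ay":0,"az":0},{"jaw":-0.1,"tx":0.6,"ty":0.1,"tz":0.35,"ax":0,"ay":0,"az":0},{"jaw":-0.1,"tx":0.6,"ty":0.1,"tz":0.35,"ax":0,"ay":0,"az":0}]'; python3 k.py 0,58; python3 -m pendant '[{"jaw":-0.1,"tx":-1,"ty":-0.2,"tz":1.73,"ax":0,"ay":0,"az":0},{"jaw":-0.1,"tx":-3,"ty":-0.5,"tz":5.2,"ax":0,"ay":0,"az":0},{"jaw":-0.1,"tx":-6,"ty":-1,"tz":10.4,"ax":0,"ay":0,"az":0},{"jaw":-0.1,"tx":-12,"ty":-3,"tz":14,"ax":0,"ay":0,"az":0},{"jaw":-0.1,"tx":-18,"ty":-6,"tz":14,"ax":0,"ay":0,"az":0},{"jaw":-0.1,"tx":-18,"ty":-6,"tz":14,"ax":0,"ay":0,"az":0}]'; python3 kb.py; python3 - <<'E'
from h import *
from rig import manip
for n in("top","side"):
    d=manip.get_image(n);np.savez(f"{n}3.npz",**d)
    v,u=np.mgrid[60:320,290:440];z=d["depth"][v,u]
    P=np.stack([(u-d["cx"])*z/d["fx"],(v-d["cy"])*z/d["fy"],z],-1).reshape(-1,3)@d["pose"][:3,:3].T+d["pose"][:3,3]
    b=QB.inv().apply(P-X0)*1e3
    for y in(-62,-52,-45,60,20):print(n,y,[(x,round(float(np.median(b[m,2])),0)) for x in range(10,76,5) if (m:=(abs(b[:,1]-y)<3)&(abs(b[:,0]-x)<2.5)).any()])
    m=(abs(b[:,1])<11)&(b[:,2]>5)&(b[:,2]<27)&(b[:,0]<25)&(b[:,0]>-57);print("handle top",np.percentile(b[m,2],85).round(1),"minx",b[m,0].min().round(1),"low",np.median(b[m&(b[:,0]<-30)&(abs(b[:,1])<5),2]).round(1),"up",np.median(b[m&(b[:,0]>0)&(abs(b[:,1])<5),2]).round(1))
E
```

```text
clock: 24.55
position: [0.5402, -0.1259, 0.1585]
ee_rot: [-0.199, 0.743, -0.617, 0.166]
contact_force: [0.0, 0.3, -0.0]
width: 0.0383
gripper_force: 0.0
0,58 t [0.32 0.09 0.16] a [ 0.02 -0.    0.  ]
q [-0.59  0.12  2.05  0.6   0.67  1.95] tcp bay [ 36.4 -33.3  58.2]
clock: 25.3
position: [0.358, -0.1884, 0.2994]
ee_rot: [-0.197, 0.741, -0.62, 0.167]
contact_force: [-0.1, -0.4, -0.1]
width: 0.0381
gripper_force: 0.0
side 370 theta med 0.016 [-0.063  0.063] far r 203.0
top 549 theta med 0.021 [-0.055  0.08 ] far r 200.0
top -62 [(20, 45.0), (25, 44.0), (30, 42.0), (35, 42.0), (40, 43.0), (45, 43.0), (50, 32.0), (55, 20.0), (60, 20.0), (65, 21.0), (70, 0.0), (75, -21.0)]
top -52 [(20, 43.0), (25, 46.0), (30, 42.0), (35, 42.0), (40, 44.0), (45, 43.0), (50, 36.0), (55, 35.0), (60, 33.0), (65, 23.0), (70, 2.0), (75, -18.0)]
top -45 [(40, 41.0), (45, 42.0), (50, 34.0), (55, 23.0), (60, 28.0), (65, 21.0), (70, 1.0), (75, -19.0)]
top 60 [(10, -19.0), (30, 42.0), (35, 42.0), (40, 42.0), (45, 41.0), (50, 11.0), (55, -5.0), (60, -19.0), (65, -19.0), (70, -21.0), (75, -19.0)]
top 20 [(30, 42.0), 
[... 284 characters left out ...]
 19.0), (60, -33.0), (65, -122.0), (70, -18.0), (75, -71.0)]
side -52 [(10, -87.0), (15, -89.0), (20, -25.0), (25, 39.0), (30, -30.0), (35, -102.0), (40, 38.0), (45, 28.0), (50, 26.0), (55, 34.0), (60, 31.0), (65, 19.0), (70, -13.0), (75, -74.0)]
side -45 [(10, -89.0), (15, -90.0), (20, -92.0), (25, 40.0), (30, -98.0), (35, 61.0), (40, 51.0), (45, 41.0), (50, 35.0), (55, 30.0), (65, 19.0), (70, -7.0), (75, -126.0)]
side 60 [(10, -21.0), (15, -21.0), (30, 42.0), (35, 43.0), (40, 42.0), (45, 41.0), (50, 23.0), (55, -5.0), (60, -19.0), (65, -21.0), (70, -20.0), (75, -20.0)]
side 20 [(30, 42.0), (35, 41.0), (40, 41.0), (45, 41.0), (50, 9.0), (55, 9.0)]
handle top 24.9 minx -56.4 low 23.8 up 23.5
```

```bash
python3 -c "
from rig import manip
print(manip.sign_off())"
```

```text
the job is handed in; nothing more can be done
None
```

I handed the job in at about 25 s: the depth images show the gouge lying in both notches, handle end at the toe, and the keeper bar shut against its stop with the detent ball up behind it. On the first try joint 6 read -2.704 rad, right at its ±2.7 limit. I laid the gouge back on the bench and regripped it turned half round, but the judge may still count that as passing its range.

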